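Tension the scroll saw blade and set the hold-down

ROBOT

A 6-joint arm with a two-finger parallel gripper is mounted at the origin on the work surface. World frame = base frame: x ahead of the robot, y to its left, z up, the work surface at z = 0. Lengths are in m, angles in rad, forces in N, time in s.
With the tool pointing down it reaches from about 0.275 to 0.875 m from the base axis. Payload 12.5 kg.
Tool frame: the origin (TCP) lies at the very end of the fingers, on their centre line; the grasp point (between the pads) lies 19 mm behind it; z points along the fingers, y is the line along which they close (so a half turn about z gives the same grasp; the last joint's range is limited). The gripper opens to 85 mm and grips with 20 to 120 N. Pads are 22 mm wide; open, the fingers measure 114 mm over their backs; the gripper's body (76 mm by 85 mm) begins 54 mm behind the grasp point. The pads swing forward as they close: fully open they stand 13 mm farther back than shut.
Start: joints at [1.019, 0.351, 1.652, -0, 1.139, -0.085], TCP at [0.247, 0.491, 0.231] pointing down, gripper open.
Joint ranges: [-2.75, 2.75], [-0.79, 2.1], [0.01, 2.65], [-1.57, 4.71], [0.07, 3.14], [-2.87, 2.87]. Speed limits (rad/s): [2.22, 2.22, 2.79, 3.14, 3.14, 3.14].

INTERFACE

Orientations are given as a 3x3 rotation matrix whose columns are the frame's x, y, z axes.
In Python, from bench import manip gives the robot as it stands. Calls block until the motion is done:
- manip.move_ptp(position, orientation): joint-space move of the TCP to a pose.
- manip.move_l(position, attitude=None, max_speed=0.15): straight line of the TCP; attitude=None keeps the orientation; max_speed is the mean speed in m/s.
- manip.move_j(angles): joint-space move.
- manip.set_gripper(opening, effort=None): opening from 0.0 (shut) to 1.0 (fully open); effort is the grip in N (None keeps the last); returns when the fingers have stopped.
- manip.dwell(seconds).
- manip.inverse_kinematics(position, orientation): joint angles nearest the present ones, or None.
- manip.grab_frame(name): name is "scene" or "top"; returns (picture, depth): 384x512x3 uint8, red, green, blue; 384x512 float32, m along the optical axis (not along the pixel's ray), 0 where there is no reading.
- manip.get_calibration(name): a dict with "camera_matrix" (3x3 intrinsics, pixels), "R" (3x3) and "t" (3): a world point X has camera coordinates R X + t. Camera axes: x right, y down, z forward; pixel columns grow to the right and rows downward; lengths in m; the calibration is good to about 2 mm. A picture is of the moment at which its call begins. get_calibration takes no time and is no camera call.
A pose or a line that the arm cannot do raises manip.Unreachable and nothing moves.
- manip.sign_off(): hands the job in; it is judged then, once.
Trained networks look in the newest picture that a camera, given by its name, has taken for a name from the list of things; names that differ only in an ending like _2 or _b are one class to them, and where a whole thing is asked for, a point or a joint stands for the part that bears it (a point fixed in the world has none). Each returns a list of dicts, best first, with "confidence" (0 to 1); they miss things now and then, are a little off and sometimes report something else, mostly with a low value. They report only what shows in the picture. A call takes as long as a camera call. They do not tell look-alikes from the thing itself.
- manip.look_for(camera, name): "at" ([x, y, z] in m, in world coordinates, good to about 4 mm: the middle of the surface that is visible of it).
Readings, each from a call of its own:
- manip.current_time(): time.
- manip.current_qpos(): joint angles.
- manip.current_joint_vel(): joint speeds.
- manip.current_joint_torque(): joint torques, N m.
- manip.current_ee_pos(): TCP position.
- manip.current_tcp_rot(): TCP orientation.
- manip.current_force(): force on the tool from outside, world axes, zero at the start.
- manip.current_ft_torque(): the same for the moment, N m.
- manip.current_grip_width(): opening from 0.0 (shut) to 1.0 (fully open).
- manip.current_grip_force(): force on a finger pad.
Only numpy, scipy, OpenCV 4.12 (cv2) and the standard library are available. Lean on these libraries where they do the work, as an engineer would, in place of code of your own. Each camera call takes 0.05 s, during which the arm holds its last target. There are 200 camera calls.

TASK

Get the little scroll saw ready to cut the panel blank that lies on its table. Wind the tension wheel clockwise (seen from above), regripping as needed, until the slack is gone and the wheel feels firm, so that the blade is properly tight but never overstretched; and lower the hold-down gently until its forked foot rests on the panel. Leave the panel where it lies and do not disturb the things lying around the saw.

Things in the scene. Friction and masses are not known exactly. Their poses are not given: they have to be found in the camera images.
- saw: Compact scroll saw bolted to the bench: grey-green casting about 530 mm long, 200 mm wide. Origin on the bench under its middle; +x runs along the saw to the rear (tension wheel) end, -x to the blade end, z up. The aluminium saw table (240 x 200 mm, top 120 mm above the bench) is at the blade end. A motor sticks out on the +y side, below 120 mm.
- wheel_grip (a point): Centre of the black fluted tension wheel, half-way up: 52 mm diameter, 24 mm thick, vertical axis, 180 mm along the saw's +x. It sits on a thin hub (22 mm diameter); the first wider part below is a 38 mm collar 36 mm under this point; nothing is above. It can be gripped across its diameter from above at any yaw (40 N grips without slipping), and opened fingers can turn back round it.
- upper_arm: The saw's upper rocker arm, 380 mm long. Origin at its pivot, 40 mm along the saw's +x, 200 mm above the bench; -x points to its nose with the blade hook. Winding pushes its rear end down and lifts the nose 3 mm per rad of the screw. Once the blade bears, the moment to wind on grows by about 0.3 N m per rad of the wheel (held still; moving adds 0.25 N m per rad/s).
- blade: Thin upright pin-ended saw blade at the nose of the arm, 180 mm along the saw's -x. Origin at its upper cross pin (4 x 14 mm), which the arm's hook lifts once the slack is gone; its set height differs by some mm. Properly tight it pulls about 26 N and the wheel is firm at about 0.45 N m (good: 0.38 to 0.53 N m); above 50 N (0.68 N m) it is overstretched.
- cap_top (a point): Centre of the flat top of the hold-down's black round cap (26 mm diameter, 16 mm high) on an 8 mm rod that slides vertically, 215 mm along the saw's -x. Pressing down with about 4 N slides rod and foot down; they stay where they are left. The cap stays at least 12 mm clear of the guide block below it.
- foot (a point): Underside of the hold-down's forked steel foot (two tines 52 x 8 x 4 mm, straddling the blade), 141 mm below the cap's top and rigid with it. It starts 15 to 35 mm above the panel. When it meets the panel the cap comes to a hard stop; more than 40 N on the panel is too much.
- holddown: The whole sliding hold-down (foot, rod and cap, 120 g). Origin at the underside of the foot, on the rod's axis; z up.
- panel: Flat black plastic instrument-panel blank, 105 x 90 x 5 mm, 90 g, lying loose on the saw table under the hold-down's foot, in front of the blade. Origin at the centre of its underside, z up. To be left where it is.
- pump: Bystander: blue desoldering pump, 200 mm long, 22 mm thick, lying on the bench. Origin under its middle.
- cutters: Bystander: wire cutters with red handles, 150 mm long, lying on the bench. Origin near the middle, underneath.
- blade_tin: Bystander: flat steel tin for spare blades, 100 x 57 x 20 mm, lying on the bench between robot and saw. Origin under its middle.
- screw (a joint): Angle of the screw under the wheel, rad, growing as the wheel is wound clockwise seen from above (tightening), range 0 to 7. The wheel stays at its height; its rubber-bushed hub gives 0.4 rad per N m and springs back when let go, but the screw does not unwind. The slack left differs (0.3 to 1.9 rad more before the blade bears). While slack it turns with under 0.1 N m.
There are look-alikes about, which are no part of the job. There is more than one size of the panel; the one meant has the size given above.

How it is judged:
At the end, for the whole second after the job is handed in: The blade pull on the upper arm's hook lies between 18 and 38 N, the foot of the hold-down rests on the panel (within 1.5 mm), and the panel lies still within 10 mm of where it was (contact force between upper_arm and blade between 18 and 38 N and z of foot in the frame of panel between 0.003 and 0.0065 m and distance of panel from where it was at the start of the episode below 0.01 m and linear speed of panel below 0.02 m/s); the robot touches nothing.
It fails at once if the blade is overstretched (pull above 50 N) (contact force between upper_arm and blade above 50 N).
It fails at once if the hold-down is rammed onto the panel (more than 40 N) (contact force between holddown and panel above 40 N).
It fails at once if the panel is pushed out of place (distance of panel from where it was at the start of the episode above 0.015 m).
It fails at once if a bystander is disturbed (distance of any of pump, cutters, blade_tin from where it was at the start of the episode above 0.02 m).
It also fails if it takes over 61 s, if anything falls off the work surface, if the arm or the gripper's body presses on something with over 40 N, if the wrist force passes 120 N, or if a joint passes its speed limit or range.

## Working session

There is one attempt and no reset: what is moved stays moved. The work goes in short steps, each a Python script; the robot and the scene stay as the last script left them, time stands still between calls to the robot, and variables do not carry over. Pictures are saved under pics/ and viewed, at most 10 in all, crops included, and the job is handed in when it is done.

```bash
mkdir -p pics; python3 - <<'E'
from bench import manip as m
import cv2,numpy as np
for c in ("scene","top"):
    p,d=m.grab_frame(c); cv2.imwrite(f"pics/{c}0.png",p[:,:,::-1]); np.save(f"pics/{c}0.npy",d)
    k=m.get_calibration(c); print(c,-k["R"].T@k["t"],k["camera_matrix"][0,0])
    for n in ("saw","wheel_grip","cap_top","foot","panel","blade","upper_arm","pump","cutters","blade_tin"):
        print(n,[(np.round(r["at"],3).tolist(),round(r["confidence"],2)) for r in m.look_for(c,n)])
print(m.current_time(),m.current_tcp_rot().round(2).tolist())
E
```

```text
scene [1.24058473 0.35285705 0.70634679] 363.7519664881814
saw [([0.58, 0.051, 0.119], 0.6)]
wheel_grip [([0.486, -0.192, 0.263], 0.7)]
cap_top [([0.593, 0.18, 0.24], 0.86)]
foot [([0.597, 0.178, 0.242], 0.85)]
panel [([0.713, 0.348, 0.006], 0.96), ([0.612, 0.203, 0.126], 0.9), ([0.546, 0.396, 0.001], 0.72)]
blade [([0.68, -0.222, 0.013], 0.48)]
upper_arm [([0.545, 0.007, 0.208], 0.9)]
pump []
cutters [([0.684, -0.225, 0.012], 0.78)]
blade_tin []
top [0.42305458 0.07219087 1.13979536] 444.98882360154636
saw [([0.529, 0.018, 0.123], 0.96)]
wheel_grip [([0.473, -0.195, 0.268], 0.79)]
cap_top [([0.586, 0.18, 0.294], 0.58)]
foot [([0.583, 0.172, 0.287], 0.76)]
panel [([0.593, 0.218, 0.125], 0.73), ([0.706, 0.346, 0.004], 0.73), ([0.545, 0.4, -0.002], 0.56), ([0.532, 0.02, 0.12], 0.16)]
blade []
upper_arm [([0.522, -0.028, 0.21], 0.82)]
pump [([0.767, 0.104, 0.019], 0.57)]
cutters [([0.674, -0.22, 0.014], 0.98)]
blade_tin [([0.593, 0.216, 0.125], 0.7), ([0.384, 0.029, 0.021], 0.61)]
1.1 [[-0.89, 0.45, 0.0], [0.45, 0.89, 0.0], [-0.0, 0.0, -1.0]]
```

View pics/scene0.png

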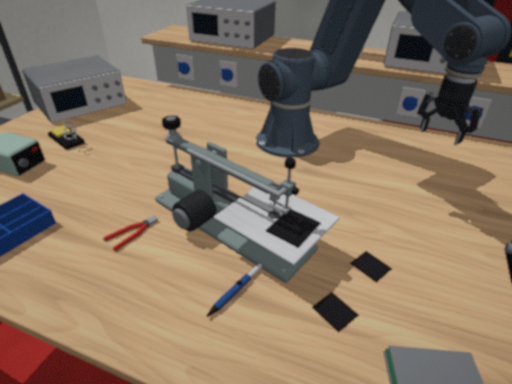

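View pics/top0.png

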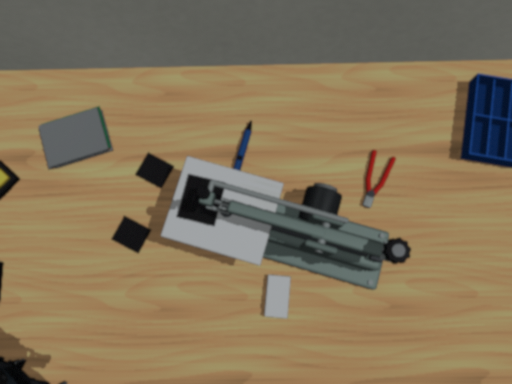

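```bash
cat > h.py <<'E'
import numpy as np,cv2
from bench import manip as m
def cloud(c,d):
    k=m.get_calibration(c);K=k["camera_matrix"];v,u=np.mgrid[:384,:512]
    P=np.stack([(u-K[0,2])/K[0,0]*d,(v-K[1,2])/K[1,1]*d,d],-1)
    return (P-k["t"])@k["R"]
E
python3 - <<'E'
from h import *
for c in ("top","scene"):
    d=np.load(f"pics/{c}0.npy");W=cloud(c,d)
    ok=d>0
    for n,x,y,r in (("wheel",.475,-.195,.05),("cap",.587,.18,.035)):
        s=ok&(np.hypot(W[...,0]-x,W[...,1]-y)<r)&(W[...,2]>.225)
        z=W[s][:,2]; print(c,n,s.sum(),np.histogram(z,bins=np.arange(.225,.33,.005))[0])
        zt=np.percentile(z,97); t=W[s&(W[...,2]>zt-.006)]
        print(zt,t.mean(0),np.median(t,0),t.min(0),t.max(0))
        (a,b),R=cv2.minEnclosingCircle(t[:,:2].astype(np.float32));print(a,b,R)
E
```

```text
top wheel 567 [  0   0   0   0  17  23  14  79 404  30   0   0   0   0   0   0   0   0
   0   0]
0.2705457375166204 [ 0.47380889 -0.19656546  0.26732799] [ 0.47437631 -0.19640226  0.26719051] [ 0.44972008 -0.2199427   0.26456936] [ 0.4980493  -0.1721278   0.27217592]
0.47349604964256287 -0.19714614748954773 0.025452423840761185
top cap 302 [ 56  56  48   0   0   0   0   0   0   0   0   3  16 113  10   0   0   0
   0   0]
0.2950181234866014 [0.58987447 0.17971739 0.29286578] [0.59016295 0.17918371 0.29283268] [0.57843261 0.16736671 0.28917624] [0.60335656 0.19301615 0.29737183]
0.590512752532959 0.1801382303237915 0.013011260889470577
scene wheel 281 [ 12  15   8   3  19  31  36  33 101  23   0   0   0   0   0   0   0   0
   0   0]
0.2708643305029272 [ 0.47991546 -0.1971197   0.26850191] [ 0.48165535 -0.19610782  0.26837006] [ 0.45207841 -0.2235133   0.26503215] [ 0.50014276 -0.17535674  0.27216783]
0.47693538665771484 -0.19859828054904938 0.025110071524977684
scene cap 327 [59 54 50  5  6  8  6  7 10  4  4 22 24 66  2  0  0  0  0  0]
0.2944514697776925 [0.59624457 0.17862705 0.29301171] [0.5967471  0.17900215 0.29342219] [0.58347467 0.16590536 0.28909845] [0.60591563 0.19012015 0.29522128]
0.5937875509262085 0.17782062292099 0.012398375198245049
```

The scene view shows the tension wheel at pixel (171,123) and the cap at (290,163). In the top view they are at (398,250) and (215,190). The wheel-to-cap distance measures 394 mm against 395 expected, and the foot sits about 27 mm above the panel. I'll do the hold-down first.

```bash
python3 - <<'E'
from h import *
R=np.array(m.current_tcp_rot());x,y=.592,.179
p=np.array(m.current_ee_pos())
m.set_gripper(0.0,40)
m.move_l([p[0],p[1],.34]); 
m.move_ptp([x,y,.34],R)
m.move_l([x,y,.300],max_speed=.1); m.dwell(.2)
f0=m.current_force()[2]; print("f0",m.current_force(),m.current_time(),m.current_ee_pos())
z=.300;log=[]
while z>.258:
    z-=.001 if z>.272 else .0005
    m.move_l([x,y,z],max_speed=.02)
    f=m.current_force()[2]-f0; log.append((round(z,4),round(m.current_ee_pos()[2],4),round(f,1)))
    if f>12: break
print(log,m.current_time(),m.current_qpos())
E
```

```text
f0 [-0.08160885 -0.39593116 -0.02970428] 5.1917 [0.59220922 0.17908955 0.30075621]
[(0.299, np.float64(0.2991), np.float64(0.3)), (0.298, np.float64(0.2979), np.float64(-0.1)), (0.297, np.float64(0.2969), np.float64(-0.4)), (0.296, np.float64(0.2959), np.float64(0.4)), (0.295, np.float64(0.2949), np.float64(-1.5)), (0.294, np.float64(0.2939), np.float64(-0.4)), (0.293, np.float64(0.293), np.float64(-0.9)), (0.292, np.float64(0.2921), np.float64(1.7)), (0.291, np.float64(0.291), np.float64(1.7)), (0.29, np.float64(0.2899), np.float64(1.0)), (0.289, np.float64(0.2889), np.float64(1.6)), (0.288, np.float64(0.2878), np.float64(1.8)), (0.287, np.float64(0.2869), np.float64(1.3)), (0.286, np.float64(0.2859), np.float64(0.8)), (0.285, np.float64(0.2849), np.float64(1.2)), (0.284, np.float64(0.2839), np.float64(1.2)), (0.283, np.float64(0.2829), np.float64(2.0)), (0.282, np.float64(0.2819), np.float64(1.9)), (0.281, np.float64(0.2809), np.float64(2.0)), (0.28, np.float64(0.2799), np.float64(1.4)), (0.279, np.float64(0.2789), np.float64(1.7)), (0.278, np.float64(0.2779), np.float64(2.3)), (0.
[... 375 characters left out ...]
p.float64(0.2705), np.float64(3.1)), (0.27, np.float64(0.2699), np.float64(2.5)), (0.2695, np.float64(0.2694), np.float64(2.1)), (0.269, np.float64(0.2689), np.float64(1.6)), (0.2685, np.float64(0.2685), np.float64(2.0)), (0.268, np.float64(0.2679), np.float64(2.5)), (0.2675, np.float64(0.2674), np.float64(2.3)), (0.267, np.float64(0.2669), np.float64(2.3)), (0.2665, np.float64(0.2664), np.float64(1.2)), (0.266, np.float64(0.2661), np.float64(3.3)), (0.2655, np.float64(0.2661), np.float64(7.7)), (0.265, np.float64(0.266), np.float64(10.4)), (0.2645, np.float64(0.266), np.float64(13.1))] 15.9417 [ 2.18399483e-01  4.45421320e-01  1.42359135e+00  3.83974108e-06
  1.27120816e+00 -8.85605905e-01]
```

The cap stopped hard at z = 0.266, as predicted. Now the wheel: I'll start near joint 6's lower limit so one grip should cover the whole winding range (positive j6 is clockwise).

```bash
cat > wind.py <<'E'
from h import *
def tz(n=8):
    v=[]
    for _ in range(n): v.append(m.current_ft_torque()[2]); m.dwell(.01)
    return np.mean(v),np.std(v)
E
python3 - <<'E'
from wind import *
p=np.array(m.current_ee_pos());R=np.array(m.current_tcp_rot());x,y=.4745,-.197
m.move_l([p[0],p[1],.34],max_speed=.2)
yaw=np.arctan2(y,x)+2.5+np.pi/2;c,s=np.cos(yaw),np.sin(yaw)
Rw=np.array([[c,s,0],[s,-c,0],[0,0,-1.]])
q=np.array(m.inverse_kinematics([x,y,.33],R))
print(q); q[5]=-2.5; m.move_j(q)
m.set_gripper(1.0); print(m.current_ee_pos(),np.abs(m.current_tcp_rot()-Rw).max(),m.current_qpos())
m.move_l([x,y,.237],max_speed=.1); m.dwell(.2); t0=tz()
print(t0,m.current_force(),m.current_time())
m.set_gripper(0.0,40); m.dwell(.2)
print(m.current_grip_width(),m.current_grip_force(),m.current_force(),tz(),m.current_time())
np.save("t0.npy",t0[0])
p,d=m.grab_frame("scene");cv2.imwrite("pics/grip.png",cv2.resize(p[60:220,80:300,::-1],None,fx=3,fy=3))
E
```

```text
[-4.84610620e-01  1.96504671e-01  1.60977734e+00  9.15187689e-04
  1.33426654e+00 -1.58882887e+00]
[ 0.47449625 -0.19701979  0.33002046] 0.08057855938169278 [-4.84653362e-01  1.96488359e-01  1.60974825e+00  9.25326802e-04
  1.33429208e+00 -2.49999491e+00]
(np.float64(-0.006925642995649185), np.float64(0.0334841236890668)) [ 0.37881643 -0.32298232  1.00195181] 20.0667
0.592384271157299 42.395678758621216 [ 1.11588967 -4.81343823  3.61727255] (np.float64(-0.004495032557086414), np.float64(0.02234621505631702)) 20.75
```

View pics/grip.png

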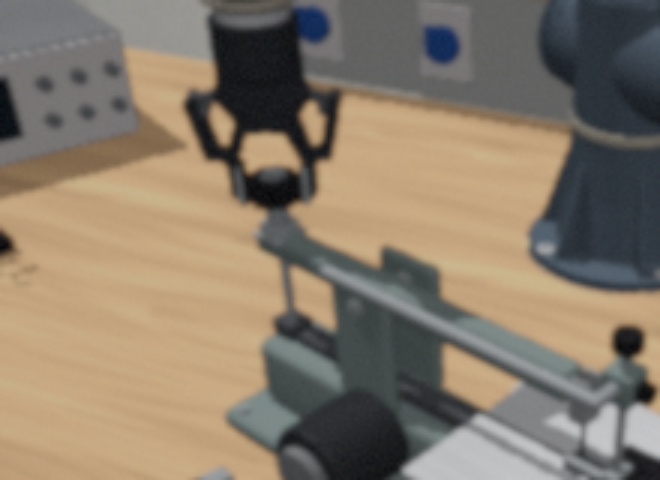

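The pads hold the wheel at pixel (275,187) of the crop, centred, clear of the collar. Winding now.

```bash
python3 - <<'E'
from wind import *
t0=float(np.load("t0.npy"));q=np.array(m.current_qpos());a=q[5];q0=a;log=[];t=0
while a<2.75 and m.current_time()<48:
    a+=.2 if t<.12 else (.12 if t<.33 else .05)
    q[5]=a; m.move_j(q); m.dwell(.15); v,s=tz(10); t=v-t0
    log.append((round(a-q0,2),round(float(t),3),round(m.current_time(),1)))
    if t>.40: break
print(log)
m.dwell(.3);print([tz(20) for _ in range(3)],m.current_joint_torque()[5],m.current_force(),m.current_grip_width(),m.current_time())
E
```

```text
[(np.float64(0.2), 0.036, 21.3), (np.float64(0.4), 0.06, 21.9), (np.float64(0.6), 0.051, 22.4), (np.float64(0.8), 0.03, 23.0), (np.float64(1.0), 0.034, 23.5), (np.float64(1.2), 0.038, 24.1), (np.float64(1.4), 0.045, 24.6), (np.float64(1.6), 0.057, 25.1), (np.float64(1.8), 0.1, 25.7), (np.float64(2.0), 0.169, 26.2), (np.float64(2.12), 0.21, 26.7), (np.float64(2.24), 0.254, 27.2), (np.float64(2.36), 0.289, 27.7), (np.float64(2.48), 0.32, 28.1), (np.float64(2.6), 0.369, 28.6), (np.float64(2.65), 0.396, 29.1), (np.float64(2.7), 0.392, 29.6), (np.float64(2.75), 0.421, 30.1)]
[(np.float64(0.4095236500806655), np.float64(0.022741610190806182)), (np.float64(0.42318173352776123), np.float64(0.03304183660600791)), (np.float64(0.4181553054213614), np.float64(0.02782098726765914))] 0.41586829349398613 [-1.45939945 -6.42466272  1.83990567] 0.5975334424745008 30.8833
```

```bash
python3 - <<'E'
from wind import *
t0=float(np.load("t0.npy"));q=np.array(m.current_qpos());q[5]+=.1
m.move_j(q);m.dwell(.4);print(tz(30)[0]-t0)
m.set_gripper(1.0);m.dwell(.2)
p=np.array(m.current_ee_pos());m.move_l([p[0],p[1],.36],max_speed=.1);m.dwell(.3);print(m.current_force(),m.current_time())
for c in ("top","scene"):
    im,d=m.grab_frame(c);W=cloud(c,d);cv2.imwrite(f"pics/{c}1.png",im[:,:,::-1])
    t=W[(d>0)&(np.hypot(W[...,0]-.592,W[...,1]-.179)<.016)&(W[...,2]>.25)];print(c,t[:,2].max(),np.median(t,0))
    for n in ("panel","cutters","blade_tin","pump"): print(n,[np.round(r["at"],3).tolist() for r in m.look_for(c,n)])
E
```

```text
0.43434153412654497
[ 0.12222754 -0.69550045  0.52457097] 34.0917
top 0.2711242023165541 [0.58963751 0.17852644 0.26532587]
panel [[0.705, 0.346, 0.004], [0.596, 0.22, 0.123], [0.542, 0.404, -0.001]]
cutters [[0.673, -0.223, 0.013]]
blade_tin [[0.382, 0.032, 0.019]]
pump [[0.765, 0.104, 0.02]]
scene 0.268658175029509 [0.59952442 0.17882914 0.26502071]
panel [[0.616, 0.204, 0.123], [0.546, 0.397, 0.003], [0.714, 0.351, 0.009]]
cutters [[0.681, -0.224, 0.012], [0.484, -0.192, 0.26]]
blade_tin [[0.55, 0.011, 0.207]]
pump [[0.756, 0.112, 0.015]]
```

View pics/scene1.png

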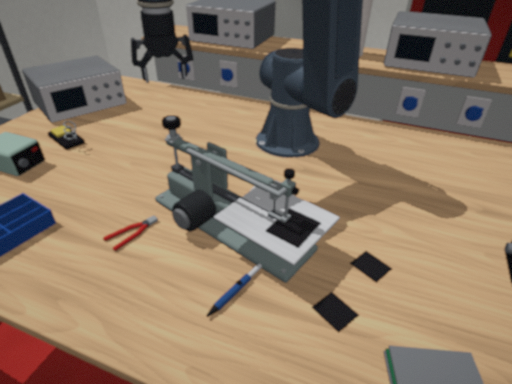

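The gripper is clear of the wheel at (171,123). The cap is down at (290,174), the foot rests on the panel at (293,228), and the things around the saw have not moved. The firm moment is 0.43 N m, inside the good range.

```bash
python3 -c "
from bench import manip as m
print(m.sign_off())"
```

```text
the job is handed in; nothing more can be done
None
```

The job is handed in at about 34 s: the wheel is firm at about 0.43 N m (good range 0.38 to 0.53), the foot rests on the panel, and the panel and bystanders show no movement beyond measurement error; the sign-off gave no verdict.

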